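# Tap on the push lights around the model

### The arm

A 7-joint arm with a two-finger parallel gripper is mounted at the origin on the work surface. World frame = base frame: x ahead of the robot, y to its left, z up, the work surface at z = 0. Lengths are in m, angles in rad, forces in N, time in s.
With the tool pointing down it reaches from about 0.4 to 0.85 m from the base axis. Payload 10.4 kg.
Tool frame: the origin (TCP) lies at the very end of the fingers, on their centre line; the grasp point (between the pads) lies 19 mm behind it; z points along the fingers, y is the line along which they close (so a half turn about z gives the same grasp; the last joint's range is limited). The gripper opens to 85 mm and grips with 20 to 120 N. Pads are 22 mm wide; open, the fingers measure 114 mm over their backs; the gripper's body (76 mm by 85 mm) begins 54 mm behind the grasp point. The pads swing forward as they close: fully open they stand 13 mm farther back than shut.
Start: joints at [-1.129, 0.332, -0.065, 1.46, 0.022, 1.35, -0.088], TCP at [0.28, 0.559, 0.231] pointing down, gripper open.
Joint ranges: [-2.6, 2.6], [-0.5, 2.12], [-1.47, 1.34], [0.16, 2.42], [-1.27, 4.41], [0.06, 2.06], [-2.6, 2.6]. Speed limits (rad/s): [2.22, 2.22, 2.79, 2.79, 3.14, 3.14, 3.14].

### API

Orientations are given as a unit quaternion [x, y, z, w].
In Python, from workcell import * gives the robot as it stands. The module is installed in compiled form; this text tells all that it offers.
- The arm moves only by the tool carry_out, never from a script. Its argument "motion" is a list of rows, each an object with "xyz": the shift along the tool's x, y, z in m, a list of three; "angular": the turn, a rotation vector about the tool's x, y, z in degrees, a list of three. A call has 1 to 12 rows; each row is the pose to reach, as a shift and turn from the pose commanded when the call began, along the tool's axes at that moment; what a row does not reach only later rows make up. A row lasts 1/10 s, in which the tool goes at most 50 mm and 8.59 degrees, less where a joint would pass 70% of its speed; a pose out of reach is approached as far as the arm can. A call with a gripper value outside its range is refused whole. "hand" is the opening, from 0 (shut) to 1 (fully open), set as the call begins (left out, the last holds). The fingers move at their own pace and stop on an object; "grip_force" is the grip in N (left out, the last holds). Time passes only in rows, so rows that repeat a pose let the fingers close. It gives the time, the measured TCP pose, the force, the opening and the grip force at its end, in the units of the state.
- get_obs(): the state, without advancing time (a new reading comes with each control period).
- camera(name): name is "side" or "top" or "wrist"; returns a dict with "img" (480x640x3 uint8, red, green, blue), "fx", "fy", "cx", "cy" (pixels), "k1" (the pictures are not rectified: a ray, as slopes to the right and down, at radius r is drawn at 1 + k1 r^2 times it, then the intrinsics apply), "extrinsics" (4x4, takes a point from camera to world coordinates). Camera axes: x right, y up, looking along -z (the intrinsics and any distortion apply to the point x, -y, -z); pixel columns grow to the right and rows downward; lengths in m; the calibration is good to about 2 mm. A picture is of the moment at which its call begins. There is no depth.
- hand_in(): hands the job in; it is judged then, once.
The state is a dict: "clock": time; "joint_pos": joint angles; "joint_velocities": joint speeds; "tau": joint torques, N m; "position": TCP position; "ee_rot": TCP orientation; "ft_force": force on the tool from outside, world axes, zero at the start; "torque": the same for the moment, N m; "grip_width": opening from 0.0 (shut) to 1.0 (fully open); "grasp_force": force on a finger pad.
Only numpy, scipy, OpenCV 4.12 (cv2) and the standard library are available. Lean on these libraries where they do the work, as an engineer would, in place of code of your own. Each camera call takes 0.05 s, during which the arm holds its last target. There are 200 camera calls.

### The job

Light the bear figure for drawing: with the fingertips, press the large round push light, then the small round one, then the oblong one, each lightly and straight down until its white top has gone down into its base and stays there. Leave the square light off. Do not pick up or shove the lights, and leave the figures and everything else on the table where they are.

Things in the scene. Friction and masses are not known exactly. Their poses are not given: they have to be found in the camera images.
- light_large: large round push light, the biggest: grey base 116 mm across, 16 mm thick, standing loose and flat on the table. Origin: centre of its underside, z up
- top_large (a point): centre of the top face of the round white dome 94 mm across of the large light; 42 mm above the table while off; goes down with it. The whole dome is the push button; its top is flat around this point
- dome_large (a joint): how far the switch under the white top is pressed down, m: 0 off, 0.010 its stop, on beyond 0.006. It stays where it is left. The white top is sprung on it (3 N per mm, 5 mm at most): pushed slowly it first gives 1.5 mm, then sinks against a steady 4 N or so; at the stop it gives 3.5 mm more, up to 15 N, then is hard. Let go, the top rises 1.5 mm, the switch stays
- light_small: small round push light: grey base 72 mm across, 16 mm thick, standing loose and flat on the table. Origin: centre of its underside, z up
- top_small (a point): centre of the top face of the round white dome 54 mm across of the small light; 37 mm above the table while off; goes down with it. The whole dome is the push button; its top is flat around this point
- dome_small (a joint): how far the switch under the white top is pressed down, m: 0 off, 0.010 its stop, on beyond 0.006. It stays where it is left. The white top is sprung on it (3 N per mm, 5 mm at most): pushed slowly it first gives 1.5 mm, then sinks against a steady 4 N or so; at the stop it gives 3.5 mm more, up to 15 N, then is hard. Let go, the top rises 1.5 mm, the switch stays
- light_oblong: oblong push light: grey base 56 mm (its x) by 134 mm (its y), 16 mm thick, standing loose and flat on the table. Origin: centre of its underside, z up
- top_oblong (a point): centre of the top face of the oblong white diffuser 38 by 112 mm of the oblong light; 39 mm above the table while off; goes down with it. The whole diffuser is the push button; its top is flat around this point
- dome_oblong (a joint): how far the switch under the white top is pressed down, m: 0 off, 0.010 its stop, on beyond 0.006. It stays where it is left. The white top is sprung on it (3 N per mm, 5 mm at most): pushed slowly it first gives 1.5 mm, then sinks against a steady 4 N or so; at the stop it gives 3.5 mm more, up to 15 N, then is hard. Let go, the top rises 1.5 mm, the switch stays
- light_square: square push light, not to be switched on: grey base 84 by 84 mm, 16 mm thick, standing loose and flat on the table. Origin: centre of its underside, z up
- top_square (a point): centre of the top face of the square white diffuser 62 by 62 mm of the square light; 39 mm above the table while off; goes down with it. The whole diffuser is the push button; its top is flat around this point
- dome_square (a joint): how far the switch under the white top is pressed down, m: 0 off, 0.010 its stop, on beyond 0.006. It stays where it is left. The white top is sprung on it (3 N per mm, 5 mm at most): pushed slowly it first gives 1.5 mm, then sinks against a steady 4 N or so; at the stop it gives 3.5 mm more, up to 15 N, then is hard. Let go, the top rises 1.5 mm, the switch stays
- bear: dark bear figure seated on a 70 mm square wooden base, about 100 mm tall, loose on the wheel. Origin: centre of its underside
- squirrel: dark red wax squirrel, 60 mm tall on a 44 mm round foot, loose. Origin: centre of its underside
- paintbrush: paintbrush with wooden handle, 150 mm long, lying loose
- jar: small closed jar with a lid, 42 mm across, 45 mm tall, loose. Origin: centre of its underside
- tube: metal paint tube with black cap, 88 mm long, 16 mm high, lying loose
- screwdriver: screwdriver with black handle, 190 mm long, lying loose
- offcut: dark wooden offcut, 90 by 50 by 30 mm, lying loose. Origin: centre of its underside
- wheel: fixed dark steel modelling turntable, 130 mm across, 36 mm high, with the bear on it. Origin: centre of its underside

How it is judged:
By the outcome, as a careful person would: the job done as asked, in the order asked, and still so for the second after the job is handed in, with the robot touching nothing.
It also fails if it takes over 51 s, if anything falls off the work surface, if the arm or the gripper's body presses on something with over 40 N, if the wrist force passes 120 N, or if a joint passes its speed limit or range.

## Working session

There is one attempt and no reset: what is moved stays moved. The work goes in short steps, Python scripts to look and compute and a tool call to move; the robot and the scene stay as the last step left them, time stands still between calls to the robot, and variables do not carry over. Pictures are saved under pics/ and viewed, at most 10 in all, crops included, and the job is handed in when it is done.

Besides the shell and the picture viewer there is one more tool, called in YAML: its name, and indented under it one key for each argument. carry_out: Moves the arm, as the interface text tells. Its arguments: {"type":"object","properties":{"motion":{"type":"array"},"hand":{"type":"number"},"grip_force":{"type":"number"}},"required":["motion"]}

```bash
mkdir -p pics
cat > h.py <<'E'
from workcell import *
import numpy as np, cv2
def snap(n,f):
    c=camera(n); cv2.imwrite('pics/'+f+'.png',c['img'][:,:,::-1]); np.save('pics/'+f+'.npy',{k:c[k] for k in c if k!='img'},allow_pickle=True); return c
def ray(c,u,v):
    K=np.array([[c['fx'],0,c['cx']],[0,c['fy'],c['cy']],[0,0,1.]])
    p=cv2.undistortPoints(np.array([[[u,v]]],float),K,np.array([c['k1'],0,0,0,0.]))[0,0]
    E=np.array(c['extrinsics']); d=E[:3,:3]@np.array([p[0],-p[1],-1]); return E[:3,3],d
def atz(c,u,v,z):
    o,d=ray(c,u,v); return o+d*(z-o[2])/d[2]
def proj(c,P):
    E=np.array(c['extrinsics']); q=E[:3,:3].T@(np.array(P)-E[:3,3]); x,y=q[0]/-q[2],-q[1]/-q[2]; s=1+c['k1']*(x*x+y*y)
    return c['fx']*x*s+c['cx'],c['fy']*y*s+c['cy']
def tri(a,b):
    A=np.zeros((3,3));r=np.zeros(3)
    for o,d in (a,b):
        d=d/np.linalg.norm(d);M=np.eye(3)-np.outer(d,d);A+=M;r+=M@o
    return np.linalg.solve(A,r)
def load(f): return np.load('pics/'+f+'.npy',allow_pickle=True).item()
E
python3 - <<'E'
from h import *
for n in('top','side'):
    c=snap(n,n+'0'); print(n,c['k1'],c['fx'],np.round(c['extrinsics'],3).tolist())
o=get_obs();print({k:np.round(o[k],3).tolist() for k in o})
E
```

```text
top -0.08049850308059223 562.2327130080272 [[0.015, 0.991, -0.13, 0.35], [-1.0, 0.014, -0.01, -0.023], [-0.008, 0.13, 0.991, 1.503], [0.0, 0.0, 0.0, 1.0]]
side -0.025533401126080914 481.67547562263474 [[0.936, 0.199, -0.292, 0.247], [-0.352, 0.577, -0.737, -0.806], [0.022, 0.792, 0.61, 0.722], [0.0, 0.0, 0.0, 1.0]]
{'clock': 0.1, 'joint_pos': [-1.129, 0.333, -0.065, 1.461, 0.022, 1.35, -0.088], 'joint_velocities': [0.001, -0.001, 0.001, -0.002, -0.0, 0.0, -0.001], 'tau': [0.002, -62.674, 0.049, -39.243, 0.016, 0.007, -0.0], 'position': [0.28, 0.558, 0.231], 'ee_rot': [0.23, 0.973, -0.001, -0.0], 'ft_force': [-0.045, 0.19, -0.157], 'torque': [-0.034, 0.066, 0.005], 'grasp_force': 0.0, 'grip_width': 1.002}
```

View pics/top0.png

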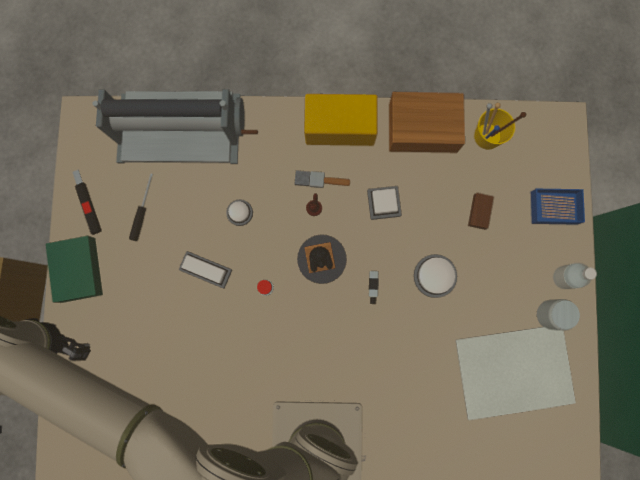

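View pics/side0.png

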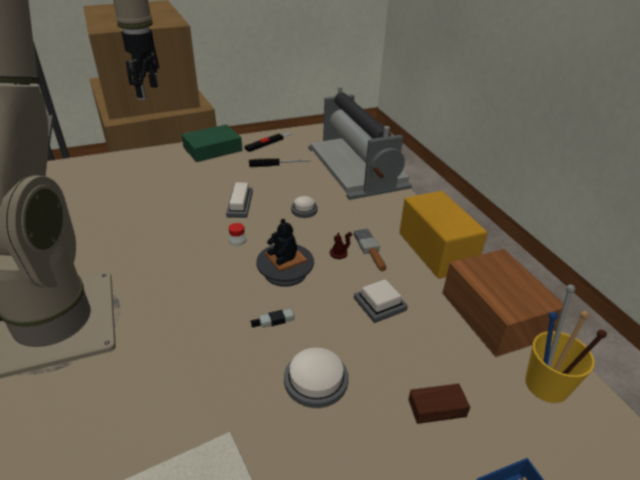

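The top view shows the large light at (436,276), the small at (239,212), the oblong at (205,269) and the square at (385,203). In the side view they are at (317,372), (304,205), (239,195) and (381,296). I'll segment the white tops in both views and triangulate.

```bash
cat > m.py <<'E'
from h import *
S={'large':((436,276),(317,372),.042,.094),'small':((239,212),(304,205),.037,.054),'oblong':((205,269),(239,195),.039,.112),'square':((385,203),(381,296),.039,.062)}
def blob(f,p,r=45):
    im=cv2.imread('pics/'+f+'.png'); hsv=cv2.cvtColor(im,cv2.COLOR_BGR2HSV)
    m=((hsv[...,2]>125)&(hsv[...,1]<60)).astype(np.uint8)
    n,l,s,c=cv2.connectedComponentsWithStats(m); i=l[p[1],p[0]]
    cn=max(cv2.findContours((l==i).astype(np.uint8),0,1)[0],key=len)
    return c[i],s[i],cn[:,0,:]
T,D=load('top0'),load('side0')
for k,(a,b,h,w) in S.items():
    ca,sa,cn=blob('top0',a); cb,sb,_=blob('side0',b)
    g=tri(ray(T,*ca),ray(D,*cb)); P=np.array([atz(T,*q,h-.008)[:2] for q in cn.astype(float)])
    print(k,ca.round(1),sa[4],cb.round(1),sb[4],'tri',g.round(4),'top@h',atz(T,*ca,h-.004).round(4)[:2],'side@h',atz(D,*cb,h-.006).round(4)[:2],[np.round(x,3) for x in cv2.minAreaRect(P.astype(np.float32))])
E
python3 m.py
```

```text
large [436.7 275. ] 1016 [315.9 368.1] 1917 tri [ 0.449  -0.3076  0.0368] top@h [ 0.4483 -0.3072] side@h [ 0.4498 -0.3071] [array([ 0.449, -0.308]), array([0.089, 0.092]), np.float64(0.657)]
small [237.9 210.8] 303 [303.8 200.4] 206 tri [0.6123 0.2179 0.0357] top@h [0.6123 0.2185] side@h [0.6153 0.2249] [array([0.613, 0.219]), array([0.053, 0.05 ]), np.float64(27.977)]
oblong [202.5 268.6] 574 [238.3 192.3] 333 tri [0.4565 0.3053 0.0406] top@h [0.4566 0.3066] side@h [0.4591 0.3177] [array([0.457, 0.308]), array([0.111, 0.036]), np.float64(68.753)]
square [384.7 200.4] 519 [381.3 291.1] 661 tri [ 0.6448 -0.1713  0.0402] top@h [ 0.645  -0.1715] side@h [ 0.65   -0.1647] [array([ 0.646, -0.172]), array([0.061, 0.062]), np.float64(7.239)]
```

```bash
cat >> h.py <<'E'
from scipy.spatial.transform import Rotation as R
def go(*ts,p=None):
    o=get_obs(); p=np.array(o['position'] if p is None else p); r=R.from_quat(o['ee_rot'])
    print('t',o['clock'],'pos',np.round(o['position'],4),'F',np.round(o['ft_force'],1),'z',r.as_matrix()[:,2].round(4))
    for t in ts: print(t,r.inv().apply(np.array(t)-p).round(4))
E
python3 -c "
from h import *
go((.53,.13,.22),(.449,-.308,.2),(.449,-.308,.07))"
```

```text
t 0.1 pos [0.28   0.5584 0.2306] F [-0.   0.2 -0.2] z [-5.0e-04 -1.1e-03 -1.0e+00]
(0.53, 0.13, 0.22) [-0.4155 -0.2709  0.011 ]
(0.449, -0.308, 0.2) [-0.5394 -0.6987  0.0315]
(0.449, -0.308, 0.07) [-0.5394 -0.6986  0.1615]
```

carry_out:
  motion:
    - {"xyz":[-0.035,-0.023,0],"angular":[0,0,0]}
    - {"xyz":[-0.07,-0.046,0.001],"angular":[0,0,0]}
    - {"xyz":[-0.105,-0.069,0.002],"angular":[0,0,0]}
    - {"xyz":[-0.14,-0.092,0.003],"angular":[0,0,0]}
    - {"xyz":[-0.175,-0.115,0.004],"angular":[0,0,0]}
    - {"xyz":[-0.21,-0.138,0.005],"angular":[0,0,0]}
    - {"xyz":[-0.245,-0.161,0.006],"angular":[0,0,0]}
    - {"xyz":[-0.28,-0.184,0.007],"angular":[0,0,0]}
    - {"xyz":[-0.315,-0.207,0.008],"angular":[0,0,0]}
    - {"xyz":[-0.35,-0.23,0.009],"angular":[0,0,0]}
    - {"xyz":[-0.385,-0.253,0.01],"angular":[0,0,0]}
    - {"xyz":[-0.415,-0.271,0.011],"angular":[0,0,0]}
  hand: 0

```text
clock: 1.3
position: [0.5303, 0.1279, 0.2201]
ee_rot: [0.231, 0.973, -0.0, -0.0]
ft_force: [1.1, 0.4, -0.3]
grip_width: -0.005
grasp_force: 0.0
```

```bash
python3 -c "
from h import *
go((.449,-.308,.2),(.449,-.308,.07));print(get_obs()['joint_pos'],get_obs()['grip_width'])"
```

```text
t 1.3 pos [0.5303 0.1279 0.2201] F [ 1.1  0.4 -0.3] z [-2.e-04 -4.e-04 -1.e+00]
(0.449, -0.308, 0.2) [-0.1233 -0.4259  0.0203]
(0.449, -0.308, 0.07) [-0.1233 -0.4258  0.1503]
[-0.56677946  0.1601532   0.275272    1.7041084  -0.04488489  1.28381308
  0.82241588] -0.00543687002207882
```

carry_out:
  motion:
    - {"xyz":[-0.011,-0.038,0],"angular":[0,0,0]}
    - {"xyz":[-0.022,-0.076,0],"angular":[0,0,0]}
    - {"xyz":[-0.033,-0.114,0],"angular":[0,0,0]}
    - {"xyz":[-0.044,-0.152,0],"angular":[0,0,0]}
    - {"xyz":[-0.055,-0.19,0],"angular":[0,0,0]}
    - {"xyz":[-0.066,-0.228,0],"angular":[0,0,0]}
    - {"xyz":[-0.077,-0.266,0.005],"angular":[0,0,0]}
    - {"xyz":[-0.088,-0.304,0.01],"angular":[0,0,0]}
    - {"xyz":[-0.099,-0.342,0.02],"angular":[0,0,0]}
    - {"xyz":[-0.11,-0.38,0.02],"angular":[0,0,0]}
    - {"xyz":[-0.12,-0.415,0.02],"angular":[0,0,0]}
    - {"xyz":[-0.123,-0.426,0.02],"angular":[0,0,0]}

```text
clock: 2.5
position: [0.4466, -0.3094, 0.2001]
ee_rot: [0.233, 0.973, -0.001, -0.0]
ft_force: [-0.1, 0.1, -0.2]
grip_width: -0.003
grasp_force: 0.0
```

carry_out:
  motion:
    - {"xyz":[0,0,0.03],"angular":[0,0,0]}
    - {"xyz":[0,0,0.06],"angular":[0,0,0]}
    - {"xyz":[0,0,0.09],"angular":[0,0,0]}
    - {"xyz":[0,0,0.115],"angular":[0,0,0]}
    - {"xyz":[0,0,0.13],"angular":[0,0,0]}
    - {"xyz":[0,0,0.13],"angular":[0,0,0]}
    - {"xyz":[0,0,0.13],"angular":[0,0,0]}

```text
clock: 3.2
position: [0.449, -0.3056, 0.071]
ee_rot: [0.23, 0.973, -0.0, 0.0]
ft_force: [-0.4, 0.3, -0.1]
grip_width: 0.002
grasp_force: 0.0
```

```bash
python3 -c "
from h import *
go((.449,-.308,.044),(.449,-.308,.028))
for n in ('side','wrist'): snap(n,n+'1')
a=cv2.imread('pics/side1.png')[220:460,160:480];b=cv2.imread('pics/wrist1.png')
cv2.imwrite('pics/v1.png',np.hstack([cv2.resize(a,(400,300)),cv2.resize(b,(400,300))]))"
```

```text
t 3.2 pos [ 0.449  -0.3056  0.071 ] F [-0.4  0.3 -0.1] z [ 4.e-04 -2.e-04 -1.e+00]
(0.449, -0.308, 0.044) [-0.001  -0.0022  0.027 ]
(0.449, -0.308, 0.028) [-0.001  -0.0022  0.043 ]
```

View pics/v1.png

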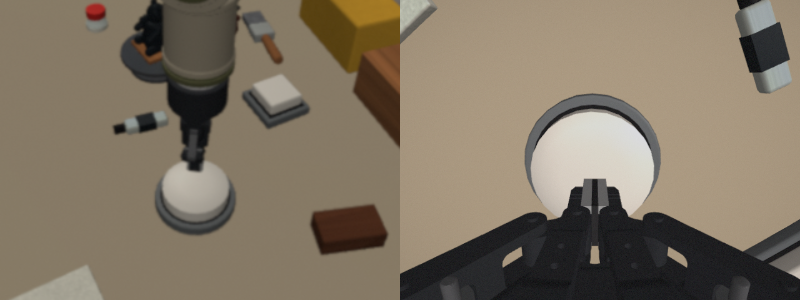

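The closed fingertips are above the large dome, near its centre: in the side crop they meet its top at about (195,165), with the dome at (195,190). Next I press slowly, watching the force.

carry_out:
  motion:
    - {"xyz":[0,0,0.015],"angular":[0,0,0]}
    - {"xyz":[0,0,0.023],"angular":[0,0,0]}
    - {"xyz":[0,0,0.026],"angular":[0,0,0]}
    - {"xyz":[0,0,0.027],"angular":[0,0,0]}
    - {"xyz":[0,0,0.028],"angular":[0,0,0]}
    - {"xyz":[0,0,0.029],"angular":[0,0,0]}
    - {"xyz":[0,0,0.03],"angular":[0,0,0]}
    - {"xyz":[0,0,0.031],"angular":[0,0,0]}
    - {"xyz":[0,0,0.032],"angular":[0,0,0]}
    - {"xyz":[0,0,0.032],"angular":[0,0,0]}
    - {"xyz":[0,0,0.032],"angular":[0,0,0]}

```text
clock: 4.4
position: [0.4488, -0.3056, 0.0384]
ee_rot: [0.23, 0.973, -0.0, 0.0]
ft_force: [-0.3, 0.7, 3.5]
grip_width: -0.004
grasp_force: 1.6
```

carry_out:
  motion:
    - {"xyz":[0,0,0.001],"angular":[0,0,0]}
    - {"xyz":[0,0,0.002],"angular":[0,0,0]}
    - {"xyz":[0,0,0.003],"angular":[0,0,0]}
    - {"xyz":[0,0,0.004],"angular":[0,0,0]}
    - {"xyz":[0,0,0.005],"angular":[0,0,0]}
    - {"xyz":[0,0,0.006],"angular":[0,0,0]}
    - {"xyz":[0,0,0.007],"angular":[0,0,0]}
    - {"xyz":[0,0,0.008],"angular":[0,0,0]}
    - {"xyz":[0,0,0.0085],"angular":[0,0,0]}
    - {"xyz":[0,0,0.0085],"angular":[0,0,0]}
    - {"xyz":[0,0,0.0085],"angular":[0,0,0]}

```text
clock: 5.5
position: [0.4487, -0.3056, 0.03]
ee_rot: [0.23, 0.973, 0.0, 0.0]
ft_force: [-1.1, -0.4, 5.7]
grip_width: 0.003
grasp_force: 3.1
```

carry_out:
  motion:
    - {"xyz":[0,0,0.001],"angular":[0,0,0]}
    - {"xyz":[0,0,0.001],"angular":[0,0,0]}
    - {"xyz":[0,0,-0.002],"angular":[0,0,0]}
    - {"xyz":[0,0,-0.006],"angular":[0,0,0]}
    - {"xyz":[0,0,-0.02],"angular":[0,0,0]}
    - {"xyz":[0,0,-0.05],"angular":[0,0,0]}
    - {"xyz":[0,0,-0.09],"angular":[0,0,0]}
    - {"xyz":[0,0,-0.13],"angular":[0,0,0]}
    - {"xyz":[0,0,-0.16],"angular":[0,0,0]}
    - {"xyz":[0,0,-0.18],"angular":[0,0,0]}
    - {"xyz":[0,0,-0.18],"angular":[0,0,0]}

```text
clock: 6.6
position: [0.4496, -0.3062, 0.2133]
ee_rot: [0.23, 0.973, -0.0, 0.002]
ft_force: [-0.2, 0.6, 0.1]
grip_width: 0.002
grasp_force: 0.0
```

```bash
python3 -c "
from h import *
go((.53,.08,.21),(.613,.218,.2))
for n in ('side','wrist'): snap(n,n+'2')
a=cv2.imread('pics/side2.png')[220:460,160:480];b=cv2.imread('pics/wrist2.png')
cv2.imwrite('pics/v2.png',np.hstack([cv2.resize(a,(400,300)),cv2.resize(b,(400,300))]))"
```

```text
t 6.6 pos [ 0.4496 -0.3062  0.2133] F [-0.2  0.6  0.1] z [ 0.0047 -0.0014 -1.    ]
(0.53, 0.08, 0.21) [0.1014 0.3813 0.0031]
(0.613, 0.218, 0.2) [0.0891 0.5418 0.0133]
```

View pics/v2.png

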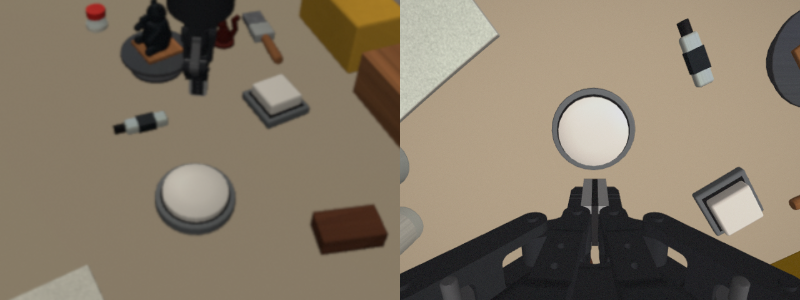

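The large dome (side crop (195,195)) now sits lower in its base, and the base hasn't moved. Next is the small light.

carry_out:
  motion:
    - {"xyz":[0.008,0.046,0],"angular":[0,0,0]}
    - {"xyz":[0.016,0.092,0],"angular":[0,0,0]}
    - {"xyz":[0.024,0.138,0],"angular":[0,0,0]}
    - {"xyz":[0.032,0.184,0],"angular":[0,0,0]}
    - {"xyz":[0.04,0.23,0],"angular":[0,0,0]}
    - {"xyz":[0.048,0.276,0],"angular":[0,0,0]}
    - {"xyz":[0.056,0.322,0],"angular":[0,0,0]}
    - {"xyz":[0.064,0.368,0],"angular":[0,0,0]}
    - {"xyz":[0.072,0.414,0],"angular":[0,0,0]}
    - {"xyz":[0.08,0.46,0.003],"angular":[0,0,0]}
    - {"xyz":[0.086,0.506,0.006],"angular":[0,0,0]}
    - {"xyz":[0.089,0.542,0.01],"angular":[0,0,0]}

```text
clock: 7.9
position: [0.6113, 0.2221, 0.198]
ee_rot: [0.229, 0.973, -0.0, -0.001]
ft_force: [0.9, 0.8, 0.6]
grip_width: 0.001
grasp_force: 0.0
```

carry_out:
  motion:
    - {"xyz":[0,0,0],"angular":[0,0,0]}
    - {"xyz":[0,0,0.03],"angular":[0,0,0]}
    - {"xyz":[0,0,0.06],"angular":[0,0,0]}
    - {"xyz":[0,0,0.09],"angular":[0,0,0]}
    - {"xyz":[0,0,0.115],"angular":[0,0,0]}
    - {"xyz":[0,0,0.13],"angular":[0,0,0]}
    - {"xyz":[0,0,0.13],"angular":[0,0,0]}
    - {"xyz":[0,0,0.13],"angular":[0,0,0]}

```text
clock: 8.7
position: [0.6123, 0.2187, 0.0704]
ee_rot: [0.23, 0.973, 0.0, 0.0]
ft_force: [0.4, 0.2, 0.7]
grip_width: -0.001
grasp_force: 0.0
```

```bash
python3 -c "
from h import *
go((.613,.2185,.039),(.613,.2185,.025))
for n in ('side','wrist'): snap(n,n+'3')
a=cv2.imread('pics/side3.png')[100:340,160:480];b=cv2.imread('pics/wrist3.png')
cv2.imwrite('pics/v3.png',np.hstack([cv2.resize(a,(400,300)),cv2.resize(b,(400,300))]))"
```

```text
t 8.7 pos [0.6123 0.2187 0.0704] F [0.4 0.2 0.7] z [ 3.e-04  0.e+00 -1.e+00]
(0.613, 0.2185, 0.039) [-0.0007  0.0001  0.0314]
(0.613, 0.2185, 0.025) [-0.0007  0.0001  0.0454]
```

View pics/v3.png

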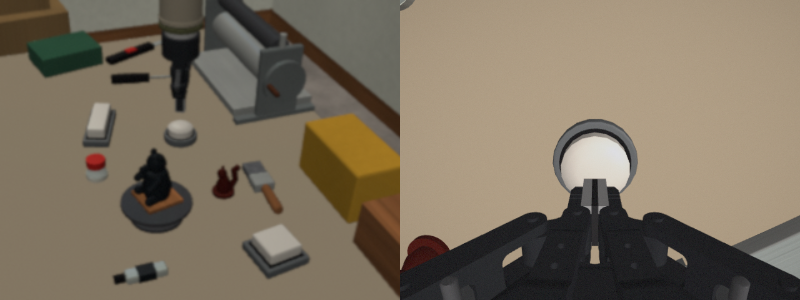

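The tips hang over the small dome: it is at (180,130) in the side crop and centred under the tips in the wrist view. Press it the same way.

carry_out:
  motion:
    - {"xyz":[0,0,0.015],"angular":[0,0,0]}
    - {"xyz":[0,0,0.027],"angular":[0,0,0]}
    - {"xyz":[0,0,0.031],"angular":[0,0,0]}
    - {"xyz":[0,0,0.032],"angular":[0,0,0]}
    - {"xyz":[0,0,0.033],"angular":[0,0,0]}
    - {"xyz":[0,0,0.034],"angular":[0,0,0]}
    - {"xyz":[0,0,0.035],"angular":[0,0,0]}
    - {"xyz":[0,0,0.036],"angular":[0,0,0]}
    - {"xyz":[0,0,0.037],"angular":[0,0,0]}
    - {"xyz":[0,0,0.037],"angular":[0,0,0]}

```text
clock: 9.8
position: [0.6122, 0.219, 0.0329]
ee_rot: [0.23, 0.973, 0.0, 0.0]
ft_force: [-1.4, -1.0, 3.1]
grip_width: 0.0
grasp_force: 1.7
```

carry_out:
  motion:
    - {"xyz":[0,0,0.001],"angular":[0,0,0]}
    - {"xyz":[0,0,0.002],"angular":[0,0,0]}
    - {"xyz":[0,0,0.003],"angular":[0,0,0]}
    - {"xyz":[0,0,0.004],"angular":[0,0,0]}
    - {"xyz":[0,0,0.005],"angular":[0,0,0]}
    - {"xyz":[0,0,0.006],"angular":[0,0,0]}
    - {"xyz":[0,0,0.007],"angular":[0,0,0]}
    - {"xyz":[0,0,0.008],"angular":[0,0,0]}
    - {"xyz":[0,0,0.008],"angular":[0,0,0]}
    - {"xyz":[0,0,0.008],"angular":[0,0,0]}

```text
clock: 10.8
position: [0.6122, 0.219, 0.0251]
ee_rot: [0.23, 0.973, 0.0, 0.0]
ft_force: [-1.5, -0.9, 6.5]
grip_width: -0.001
grasp_force: 3.0
```

carry_out:
  motion:
    - {"xyz":[0,0,0.0005],"angular":[0,0,0]}
    - {"xyz":[0,0,0.0005],"angular":[0,0,0]}
    - {"xyz":[0,0,-0.003],"angular":[0,0,0]}
    - {"xyz":[0,0,-0.007],"angular":[0,0,0]}
    - {"xyz":[0,0,-0.02],"angular":[0,0,0]}
    - {"xyz":[0,0,-0.04],"angular":[0,0,0]}
    - {"xyz":[0,0,-0.06],"angular":[0,0,0]}
    - {"xyz":[0,0,-0.08],"angular":[0,0,0]}
    - {"xyz":[0,0,-0.1],"angular":[0,0,0]}
    - {"xyz":[0,0,-0.105],"angular":[0,0,0]}
    - {"xyz":[0,0,-0.105],"angular":[0,0,0]}

```text
clock: 11.9
position: [0.6124, 0.2191, 0.1308]
ee_rot: [0.23, 0.973, 0.001, 0.001]
ft_force: [0.1, -0.3, -0.4]
grip_width: -0.007
grasp_force: 0.0
```

```bash
python3 -c "
from h import *
go((.457,.307,.13),(.457,.307,.07))"
```

```text
t 11.9 pos [0.6124 0.2191 0.1308] F [ 0.1 -0.3 -0.4] z [ 1.4e-03  9.0e-04 -1.0e+00]
(0.457, 0.307, 0.13) [0.1783 0.0089 0.0006]
(0.457, 0.307, 0.07) [0.1784 0.0088 0.0606]
```

carry_out:
  motion:
    - {"xyz":[0.035,0.002,0],"angular":[0,0,0]}
    - {"xyz":[0.07,0.004,0],"angular":[0,0,0]}
    - {"xyz":[0.105,0.006,0],"angular":[0,0,0]}
    - {"xyz":[0.14,0.007,0],"angular":[0,0,0]}
    - {"xyz":[0.17,0.009,0],"angular":[0,0,0]}
    - {"xyz":[0.178,0.009,0],"angular":[0,0,0]}
    - {"xyz":[0.178,0.009,0.02],"angular":[0,0,0]}
    - {"xyz":[0.178,0.009,0.04],"angular":[0,0,0]}
    - {"xyz":[0.178,0.009,0.06],"angular":[0,0,0]}
    - {"xyz":[0.178,0.009,0.06],"angular":[0,0,0]}
    - {"xyz":[0.178,0.009,0.06],"angular":[0,0,0]}

```text
clock: 13.0
position: [0.4571, 0.3061, 0.0696]
ee_rot: [0.231, 0.973, -0.001, -0.0]
ft_force: [0.3, 0.5, 0.1]
grip_width: -0.001
grasp_force: 0.0
```

```bash
python3 -c "
from h import *
go((.457,.307,.041),(.457,.307,.027))
for n in ('side','wrist'): snap(n,n+'4')
a=cv2.imread('pics/side4.png')[100:340,160:480];b=cv2.imread('pics/wrist4.png')
cv2.imwrite('pics/v4.png',np.hstack([cv2.resize(a,(400,300)),cv2.resize(b,(400,300))]))"
```

```text
t 13.0 pos [0.4571 0.3061 0.0696] F [0.3 0.5 0.1] z [-7.e-04 -1.e-03 -1.e+00]
(0.457, 0.307, 0.041) [0.0004 0.0008 0.0286]
(0.457, 0.307, 0.027) [0.0004 0.0008 0.0426]
```

View pics/v4.png

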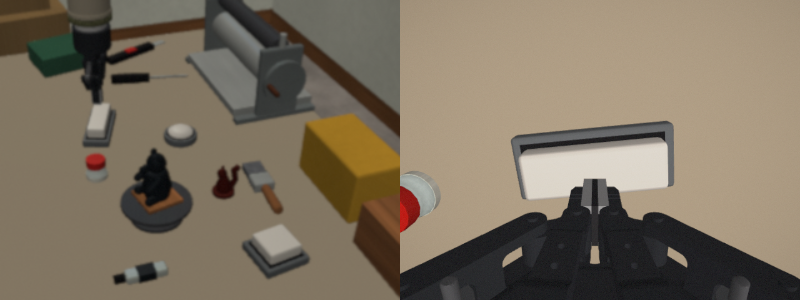

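```bash
python3 -c "
from h import *
c=load('wrist4')
P=[atz(c,*q,.039) for q in((194,246),(427,224),(203,317),(432,298))]
for p in P: print(p.round(4))
print('mean',np.mean(P,0).round(4), 'widths',np.linalg.norm(P[0]-P[1]),np.linalg.norm(P[0]-P[2]))"
```

```text
[0.419  0.2662 0.039 ]
[0.4572 0.3653 0.039 ]
[0.4516 0.2514 0.039 ]
[0.4919 0.3538 0.039 ]
mean [0.4549 0.3092 0.039 ] widths 0.10619580929474051 0.03578175974338272
```

The wrist view puts the oblong's centre at (0.455, 0.309), within 4 mm of the TCP, and its size matches the text. Press it.

carry_out:
  motion:
    - {"xyz":[0,0.001,0.015],"angular":[0,0,0]}
    - {"xyz":[0,0.002,0.024],"angular":[0,0,0]}
    - {"xyz":[0,0.002,0.029],"angular":[0,0,0]}
    - {"xyz":[0,0.002,0.03],"angular":[0,0,0]}
    - {"xyz":[0,0.002,0.031],"angular":[0,0,0]}
    - {"xyz":[0,0.002,0.032],"angular":[0,0,0]}
    - {"xyz":[0,0.002,0.033],"angular":[0,0,0]}
    - {"xyz":[0,0.002,0.034],"angular":[0,0,0]}
    - {"xyz":[0,0.002,0.034],"angular":[0,0,0]}

```text
clock: 14.0
position: [0.4579, 0.3086, 0.0359]
ee_rot: [0.23, 0.973, 0.0, 0.0]
ft_force: [-1.6, -0.8, 2.9]
grip_width: 0.002
grasp_force: 1.7
```

carry_out:
  motion:
    - {"xyz":[0,0,0.001],"angular":[0,0,0]}
    - {"xyz":[0,0,0.002],"angular":[0,0,0]}
    - {"xyz":[0,0,0.003],"angular":[0,0,0]}
    - {"xyz":[0,0,0.004],"angular":[0,0,0]}
    - {"xyz":[0,0,0.005],"angular":[0,0,0]}
    - {"xyz":[0,0,0.006],"angular":[0,0,0]}
    - {"xyz":[0,0,0.007],"angular":[0,0,0]}
    - {"xyz":[0,0,0.008],"angular":[0,0,0]}
    - {"xyz":[0,0,0.0085],"angular":[0,0,0]}
    - {"xyz":[0,0,0.0085],"angular":[0,0,0]}
    - {"xyz":[0,0,0.0085],"angular":[0,0,0]}

```text
clock: 15.1
position: [0.4579, 0.3086, 0.0274]
ee_rot: [0.23, 0.973, 0.0, 0.0]
ft_force: [-1.1, -0.5, 5.3]
grip_width: 0.001
grasp_force: 2.4
```

carry_out:
  motion:
    - {"xyz":[0,0,0.0006],"angular":[0,0,0]}
    - {"xyz":[0,0,0.0006],"angular":[0,0,0]}
    - {"xyz":[0,0,0.0006],"angular":[0,0,0]}
    - {"xyz":[0,0,-0.003],"angular":[0,0,0]}
    - {"xyz":[0,0,-0.007],"angular":[0,0,0]}
    - {"xyz":[0,0,-0.02],"angular":[0,0,0]}
    - {"xyz":[0,0,-0.05],"angular":[0,0,0]}
    - {"xyz":[0,0,-0.08],"angular":[0,0,0]}
    - {"xyz":[0,0,-0.12],"angular":[0,0,0]}
    - {"xyz":[0,0,-0.15],"angular":[0,0,0]}
    - {"xyz":[0,0,-0.17],"angular":[0,0,0]}
    - {"xyz":[0,0,-0.17],"angular":[0,0,0]}

```text
clock: 16.3
position: [0.4591, 0.3094, 0.2014]
ee_rot: [0.23, 0.973, 0.003, 0.002]
ft_force: [0.0, 0.6, -0.1]
grip_width: 0.004
grasp_force: 0.0
```

carry_out:
  motion:
    - {"xyz":[0.01,0.04,0],"angular":[0,0,0]}
    - {"xyz":[0.02,0.08,0],"angular":[0,0,0]}
    - {"xyz":[0.03,0.12,0],"angular":[0,0,0]}
    - {"xyz":[0.04,0.16,0],"angular":[0,0,0]}
    - {"xyz":[0.05,0.2,0],"angular":[0,0,0]}
    - {"xyz":[0.06,0.22,0],"angular":[0,0,0]}
    - {"xyz":[0.06,0.22,0],"angular":[0,0,0]}
    - {"xyz":[0.06,0.22,0],"angular":[0,0,0]}
    - {"xyz":[0.06,0.22,0],"angular":[0,0,0]}

```text
clock: 17.2
position: [0.5034, 0.5307, 0.1973]
ee_rot: [0.231, 0.973, -0.0, 0.0]
ft_force: [1.1, -0.7, 0.9]
grip_width: -0.0
grasp_force: 0.0
```

Run:
```python
from h import *
go()
snap('side','side5'); snap('top','top5')
from m import blob,S
T,D=load('top5'),load('side5')
for k,(a,b,h,w) in S.items():
    ca,_,_=blob('top5',a); cb,_,_=blob('side5',b); print('AFTER',k,ca.round(1),cb.round(1),tri(ray(T,*ca),ray(D,*cb)).round(4))
a=cv2.imread('pics/side0.png');b=cv2.imread('pics/side5.png')
f=lambda i:cv2.resize(i[140:440,180:480],(400,400))
cv2.imwrite('pics/v5.png',np.hstack([f(a),f(b)]))
```

```text
t 17.2 pos [0.5034 0.5307 0.1973] F [ 1.1 -0.7  0.9] z [ 2.e-04 -8.e-04 -1.e+00]
large [436.7 275. ] 1016 [315.9 368.1] 1917 tri [ 0.449  -0.3076  0.0368] top@h [ 0.4483 -0.3072] side@h [ 0.4498 -0.3071] [array([ 0.449, -0.308]), array([0.089, 0.092]), np.float64(0.657)]
small [237.9 210.8] 303 [303.8 200.4] 206 tri [0.6123 0.2179 0.0357] top@h [0.6123 0.2185] side@h [0.6153 0.2249] [array([0.613, 0.219]), array([0.053, 0.05 ]), np.float64(27.977)]
oblong [202.5 268.6] 574 [238.3 192.3] 333 tri [0.4565 0.3053 0.0406] top@h [0.4566 0.3066] side@h [0.4591 0.3177] [array([0.457, 0.308]), array([0.111, 0.036]), np.float64(68.753)]
square [384.7 200.4] 519 [381.3 291.1] 661 tri [ 0.6448 -0.1713  0.0402] top@h [ 0.645  -0.1715] side@h [ 0.65   -0.1647] [array([ 0.646, -0.172]), array([0.061, 0.062]), np.float64(7.239)]
AFTER large [436.  275.3] [315.7 372.4] [ 0.4489 -0.308   0.0252]
AFTER small [238.4 211.5] [303.4 203.5] [0.6117 0.2181 0.026 ]
AFTER oblong [203.4 268.9] [238.7 195.6] [0.4567 0.3051 0.0302]
AFTER square [384.7 200.4] [381.3 291.2] [ 0.6448 -0.1714  0.0402]
```

View pics/v5.png

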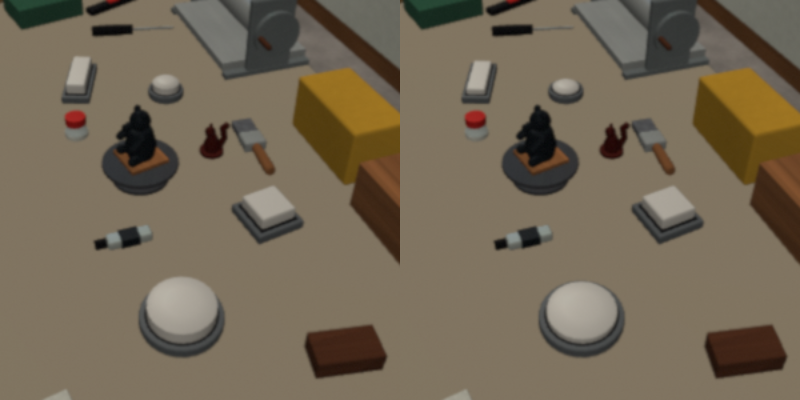

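The before/after pair shows the large dome (581,312), the small one (566,87) and the oblong (480,77) all about 10 mm lower. The square light and everything else are where they were, so I'm handing in.

```bash
python3 -c "
from workcell import *
print(hand_in())"
```

```text
the job is handed in; nothing more can be done
None
```

I pressed the large, small and oblong lights in that order; each top stays about 10 mm down, the square light is off, and nothing else moved in the camera views; the job was handed in at about 17 s.

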